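# Select and lock the photometer's filter lever

## Robot

A 6-joint arm with a two-finger parallel gripper is mounted at the origin on the work surface. World frame = base frame: x ahead of the robot, y to its left, z up, the work surface at z = 0. Lengths are in m, angles in degrees, forces in N, time in s.
With the tool pointing down it reaches from about 0.275 to 0.725 m from the base axis. Payload 15.9 kg.
Tool frame: the origin (TCP) lies at the very end of the fingers, on their centre line; the grasp point (between the pads) lies 19 mm behind it; z points along the fingers, y is the line along which they close (so a half turn about z gives the same grasp; the last joint's range is limited). The gripper opens to 85 mm and grips with 20 to 120 N. Pads are 22 mm wide; open, the fingers measure 114 mm over their backs; the gripper's body (76 mm by 85 mm) begins 54 mm behind the grasp point. The pads swing forward as they close: fully open they stand 13 mm farther back than shut.
Start: joints at [-68.927, 12.198, -1.971, 75.831, 0, 90], TCP at [0.18, -0.467, 0.194] pointing down, gripper open.
Joint ranges: [-170.91, 170.91], [-42.67, 98.43], [-65.05, 77.54], [-120.47, 116.71], [-90, 82.35], [-180, 180]. Speed limits (degrees/s): [108.29, 108.29, 136.94, 147.25, 180, 180].

## Interface

Orientations are given as a 3x3 rotation matrix whose columns are the frame's x, y, z axes.
In Python, from bench import read_state, camera, camera_model, hand_in gives the robot as it stands.
- The arm moves only by the tool arm_command, never from a script. Its argument "increments" is a list of rows, each a list of 3 entries, a list of its own where there are three numbers: the shift along the tool's x, y, z in mm, then the turn about the tool's z in degrees, then the opening, from -1 (shut) to 1 (fully open). In form: [[[dx, dy, dz], turn, hand], ...]. A call has 1 to 10 rows; each row shifts and turns the commanded pose from where the row before left it, along the tool's axes as they then stand; what a row does not reach is not made up. A row lasts 1/8 s, in which the tool goes at most 62.5 mm and 10.7 degrees, less where a joint would pass 70% of its speed; a pose out of reach is approached as far as the arm can. A call with a gripper value outside its range is refused whole. The fingers move at their own pace and stop on an object; the grip force is fixed at half the most. Time passes only in rows, so rows that do not move let the fingers close. It gives the time, the measured TCP pose, the force, the opening and the grip force at its end, in the units of the state.
- read_state(): the state, without advancing time (a new reading comes with each control period).
- camera(name): name is "scene" or "top" or "wrist"; returns (picture, depth): 400x640x3 uint8, red, green, blue; 400x640 float32, m along the optical axis (not along the pixel's ray), 0 where there is no reading.
- camera_model(name): a dict with "mtx" (3x3 intrinsics, pixels), "world_from_camera" (4x4, takes a point from camera to world coordinates); the wrist camera has in their place "T_tool_cam" (4x4, takes a point from camera to tool coordinates, whose origin is the TCP and whose axes are the flange's). Camera axes: x right, y down, z forward; pixel columns grow to the right and rows downward; lengths in m; the calibration is good to about 2 mm. A picture is of the moment at which its call begins: read the wrist's pose just before it. camera_model takes no time and is no camera call.
- hand_in(): hands the job in; it is judged then, once.
The state is a dict: "t": time; "joint_pos": joint angles; "joint_vel": joint speeds; "effort": joint torques, N m; "ee_pos": TCP position; "tool_rot": TCP orientation; "force": force on the tool from outside, world axes, zero at the start; "wrist_torque": the same for the moment, N m; "gripper_width": finger opening in m; "finger_force": force on a finger pad.
Only numpy, scipy, OpenCV 4.12 (cv2) and the standard library are available. Lean on these libraries where they do the work, as an engineer would, in place of code of your own. Each camera call takes 0.05 s, during which the arm holds its last target. There are 200 camera calls.

## Task

Throw the filter lever on the photometer's deck round into the notch marked by the tall pointed index post, then slide the locking bolt fully home between the teeth of the lever's hub so that the lever is locked. Leave the tub, rack, bottle and slide box where they are.

Things in the scene. Friction and masses are not known exactly. Their poses are not given: they have to be found in the camera images.
- hub (a point): Vertical axis of the lever, at the middle of the black photometer (300 x 400 mm, fixed to the bench); this point is 45 mm above its deck, the flat top 80 mm over the bench. The lever swings level about it. The hub is an aluminium toothed wheel of 62 mm radius, 20 to 32 mm above the deck; its cap rises to 52 mm.
- lever_knob (a point): Middle of the lever's upright round grey knob, 24 mm across and 50 mm tall (its top is 25 mm above this point, which is 67 mm above the deck), 112 mm from the hub axis. The flat aluminium lever arm, 18 mm wide, lies under the knob, its upper face 25 mm below this point. About 3 to 9 N at the knob moves the lever.
- lever_pointer (a point): End of the lever's narrow pointer nose, 139 mm from the hub axis on the same radius as the knob, 37 mm above the deck.
- lever (a joint): Lever angle, rad, -0.04 to 1.62, growing as the lever turns clockwise seen from above. From 0 to 0.33 it runs free (it starts here, short of the notches). Three notches at 0.75, 1.15 and 1.55, each with a spring ball detent that pulls the released lever to its middle from about 0.1 rad either side; between them it is pushed over a hump.
- index_post: Fixed aluminium post with a pointed top, 26 mm across and 30 mm tall, origin at the middle of its foot on the deck, 158 mm from the hub axis. It marks the wanted notch: there the lever's nose points straight at it (nose 19 mm short of its axis). It may stand at any of the three notches.
- blank_a: Fixed low flat button, 12 mm across, 4 mm tall, origin under it on the deck, at one of the two unwanted notches, 158 mm from the hub axis.
- blank_b: The same as blank_a, at the other unwanted notch.
- bolt_knob (a point): Middle of the metal bolt's upright knob, a block 16 mm wide across the bolt and 26 mm along it, from 18 mm below to 14 mm above this point, which is 61 mm above the deck. Below it the 10 mm bolt rod lies level, its top 30 mm below this point, in a track with a staple (top 37 mm above the deck). It slides straight at the hub axis: knob 148 mm from that axis when withdrawn, 108 mm when home.
- bolt (a joint): Bolt travel, m: 0 withdrawn, grows towards the hub, 0.040 at its end stop (fully home). It starts at 0 to 0.012. About 2 N slides it. Teeth block it at about 0.026 unless the lever stands in a notch, where its 10 mm round nose enters a gap between two teeth.
- cuvette_tub: Loose open white tub, 100 x 75 mm, 45 mm tall, origin under its centre; on the bench beside the photometer.
- tube_rack: Loose white tube rack, 200 x 60 mm, 55 mm tall, origin under its centre; on the bench beside the photometer.
- reagent_bottle: Loose amber bottle, 60 mm across, 120 mm tall, origin under its centre; on the bench beside the photometer.
- slide_box: Loose flat green box, 50 x 75 mm, 25 mm tall, origin under its centre; lying on the deck beside the bolt.

How it is judged (in metres and radians):
On the way, in this order (a step that is already met when the one before it is completed fails the run):
1. with the bolt still drawn back (less than 20 mm in), the lever stands in the marked notch, at rest (horizontal distance between lever_pointer and index_post below 0.021 m and value of joint bolt below 0.02 m and velocity of joint lever between -0.1 and 0.1 rad/s), for 0.3 s.
2. the bolt is home (36 mm or more) with the lever in the marked notch (horizontal distance between lever_pointer and index_post below 0.021 m and value of joint bolt above 0.036 m), for 0.2 s.
At the end, for the whole second after the job is handed in: The lever rests in the notch marked by the index post (nose within 21 mm of the post's axis, measured level) and the bolt is home (36 mm or more of its 40 mm travel) (all of step 2 and velocity of joint lever between -0.1 and 0.1 rad/s); the robot touches nothing.
It fails at once if cuvette tub moved more than 20 mm (distance of cuvette_tub from where it was at the start of the episode above 0.02 m).
It fails at once if tube rack moved more than 20 mm (distance of tube_rack from where it was at the start of the episode above 0.02 m).
It fails at once if reagent bottle moved more than 20 mm (distance of reagent_bottle from where it was at the start of the episode above 0.02 m).
It fails at once if slide box moved more than 20 mm (distance of slide_box from where it was at the start of the episode above 0.02 m).
It also fails if it takes over 40 s, if anything falls off the work surface, if the arm or the gripper's body presses on something with over 40 N, if the wrist force passes 120 N, or if a joint passes its speed limit or range.

## Working session

There is one attempt and no reset: what is moved stays moved. The work goes in short steps, Python scripts to look and compute and a tool call to move; the robot and the scene stay as the last step left them, time stands still between calls to the robot, and variables do not carry over. Pictures are saved under pics/ and viewed, at most 10 in all, crops included, and the job is handed in when it is done.

Besides the shell and the picture viewer there is one more tool, called after ">>>" by a JSON object that holds its "api" and its "payload", one argument or row to a line. arm_command: Moves the arm, as the interface text tells. Its arguments: {"type":"object","properties":{"increments":{"type":"array","items":{"type":"array"}}},"required":["increments"]}

```bash
mkdir -p pics; ls; python3 - <<'E'
from bench import *
import cv2,numpy as np
s=read_state();print({k:np.round(v,3).tolist() for k,v in s.items()})
for n in("top","scene"):
    im,d=camera(n);np.savez(f"{n}0.npz",im=im,d=d);cv2.imwrite(f"pics/{n}0.png",im[:,:,::-1])
    print(n,{k:np.round(v,3).tolist() for k,v in camera_model(n).items()})
print(camera_model("wrist"))
E
```

```text
pics
{'t': 0.0, 'joint_pos': [-68.926, 12.225, -2.007, 75.83, 0.0, 90.0], 'joint_vel': [-0.05, 0.017, 0.031, -0.168, -0.031, 0.044], 'effort': [0.001, -68.615, 48.712, 0.017, 0.0, 0.0], 'ee_pos': [0.18, -0.466, 0.193], 'tool_rot': [[0.933, 0.36, -0.0], [0.36, -0.933, 0.001], [0.0, -0.001, -1.0]], 'force': [0.151, 0.024, 1.167], 'wrist_torque': [-0.001, 0.034, -0.054], 'finger_force': 0.0, 'gripper_width': 0.085}
top {'mtx': [[489.562, 0.0, 324.583], [0.0, 489.562, 199.492], [0.0, 0.0, 1.0]], 'world_from_camera': [[-0.02, -0.981, 0.191, 0.365], [-1.0, 0.019, -0.006, 0.015], [0.002, -0.191, -0.982, 1.266], [0.0, 0.0, 0.0, 1.0]]}
scene {'mtx': [[457.112, 0.0, 317.694], [0.0, 457.112, 211.287], [0.0, 0.0, 1.0]], 'world_from_camera': [[-0.881, 0.366, -0.3, 0.874], [0.473, 0.668, -0.575, 0.586], [-0.01, -0.648, -0.761, 0.902], [0.0, 0.0, 0.0, 1.0]]}
{'mtx': array([[283.48512869,   0.        , 329.58452855],
       [  0.        , 283.48512869, 197.63577742],
       [  0.        ,   0.        ,   1.        ]]), 'T_tool_cam': array([[ 1.86484695e-04, -9.54786881e-01, -2.97291063e-01,
         7.59787598e-02],
       [ 9.99999980e-01,  1.99231316e-04, -1.25760763e-05,
        -9.20945380e-04],
       [ 7.12371624e-05, -2.97291055e-01,  9.54786900e-01,
        -1.79321911e-01],
       [ 0.00000000e+00,  0.00000000e+00,  0.00000000e+00,
         1.00000000e+00]])}
```

View pics/top0.png

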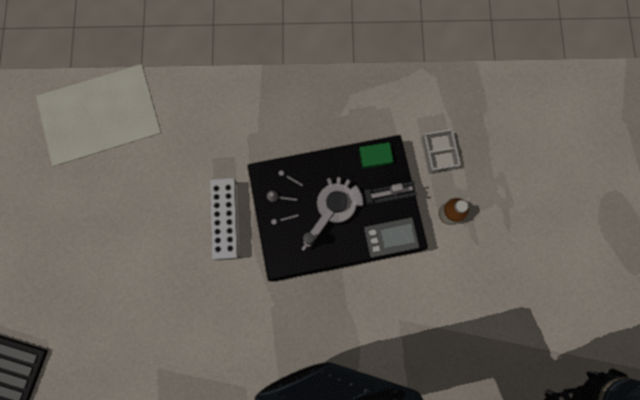

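View pics/scene0.png

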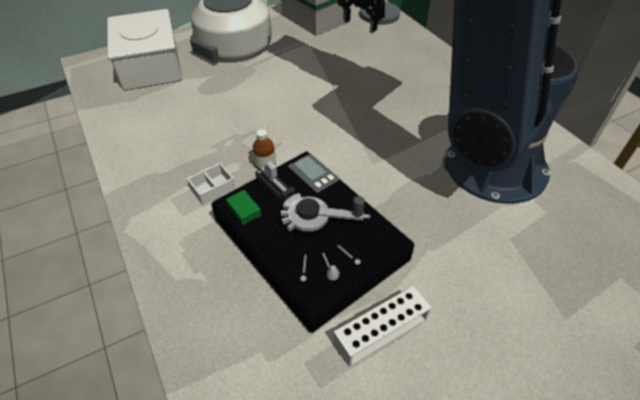

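The top view shows the hub at about (337,202), the lever knob at (308,240), and the post at (272,197), the middle notch. The blanks are at (281,173) and (274,221), the bolt knob is near (398,187), and the green box is at (376,154). The scene view agrees: post (333,270), lever knob (358,207), bolt knob (270,170), hub (308,208).

```bash
cat > h.py <<'E'
import numpy as np,cv2
from bench import camera_model
def load(n):
    z=np.load(n+"0.npz");return z["im"],z["d"]
def unproj(n,u,v,d):
    m=camera_model(n);K=np.array(m["mtx"]);T=np.array(m["world_from_camera"])
    p=np.stack([(u-K[0,2])/K[0,0]*d,(v-K[1,2])/K[1,1]*d,d],-1)
    return p@T[:3,:3].T+T[:3,3]
def cloud(n):
    im,d=load(n);v,u=np.mgrid[:400,:640]
    return im,unproj(n,u,v,d),d>0
E
python3 - <<'E'
from h import *
a=load("top")[0][130:285,205:485,::-1];cv2.imwrite("pics/topc.png",cv2.resize(a,None,fx=2.8,fy=2.8,interpolation=cv2.INTER_CUBIC))
b=load("scene")[0][140:330,200:420,::-1];cv2.imwrite("pics/scc.png",cv2.resize(b,None,fx=3,fy=3,interpolation=cv2.INTER_CUBIC))
for n,pts in(("top",[(337,202),(308,238),(272,196),(281,173),(274,221),(398,187),(376,154),(340,265)]),("scene",[(308,208),(358,203),(333,270),(304,278),(358,262),(270,170),(243,205)])):
    im,P,ok=cloud(n)
    for u,v in pts: print(n,u,v,P[v,u].round(3),"max z near",P[v-4:v+5,u-4:u+5][...,2].max().round(3))
    # height clusters above deck
    for lo,hi,nm in((.125,.137,"cap"),(.150,.178,"tall(knob/bolt)"),):
        m=((P[...,2]>lo)&(P[...,2]<hi)&ok&(P[...,0]>.2)&(P[...,0]<.65)&(abs(P[...,1])<.25)).astype(np.uint8)
        k,l,st,c=cv2.connectedComponentsWithStats(m)
        for i in range(1,k):
            if st[i,4]>8:
                q=P[l==i];print(n,nm,st[i,4],c[i].round(1),"mean",q.mean(0).round(4),"mn",q.min(0).round(3),"mx",q.max(0).round(3))
E
```

```text
top 337 202 [ 0.579 -0.021  0.133] max z near 1.266
top 308 238 [0.491 0.047 0.172] max z near 0.175
top 272 196 [0.602 0.135 0.105] max z near 0.117
top 281 173 [0.664 0.115 0.084] max z near 0.088
top 274 221 [0.544 0.132 0.084] max z near 0.088
top 398 187 [ 0.607 -0.163  0.155] max z near 0.16
top 376 154 [ 0.703 -0.121  0.103] max z near 0.11
top 340 265 [ 0.435 -0.026  0.073] max z near 0.085
top cap 362 [336.2 201. ] mean [ 0.5813 -0.019   0.1323] mn [ 0.557 -0.045  0.126] mx [0.607 0.005 0.137]
top tall(knob/bolt) 71 [396.7 187.2] mean [ 0.6068 -0.1596  0.1554] mn [ 0.599 -0.172  0.151] mx [ 0.615 -0.147  0.16 ]
top tall(knob/bolt) 97 [308.2 237.8] mean [0.4912 0.047  0.1702] mn [0.48  0.036 0.155] mx [0.502 0.059 0.175]
scene 308 208 [ 0.585 -0.014  0.133] max z near 0.135
scene 358 203 [0.499 0.054 0.17 ] max z near 0.902
scene 333 270 [0.609 0.142 0.109] max z near 0.113
scene 304 278 [0.664 0.116 0.085] max z near 0.902
scene 358 262 [0.543 0.136 0.084] max z near 0.902
scene 270 170 [ 0.615 -0.15   0.147] max z near 0.157
scene 243 205 [ 0.703 -0.116  0.105] max z near 0.902
scene cap 37 [271.5 173.8] mean [ 0.6113 -0.1534  0.1305] mn [ 0.599 -0.172  0.125] mx [ 0.618 -0.145  0.136]
scene cap 350 [307.6 207.3] mean [ 0.5847 -0.0169  0.1316] mn [ 0.559 -0.047  0.125] mx [0.61  0.008 0.137]
scene cap 32 [357.2 214.4] mean [0.4982 0.0534 0.1308] mn [0.485 0.045 0.126] mx [0.505 0.058 0.137]
scene tall(knob/bolt) 83 [468.3 161.1] mean [0.2095 0.067  0.1712] mn [0.2   0.034 0.162] mx [0.22  0.093 0.178]
scene tall(knob/bolt) 54 [270.3 165.1] mean [ 0.6099 -0.1582  0.1541] mn [ 0.601 -0.173  0.151] mx [ 0.618 -0.147  0.158]
scene tall(knob/bolt) 137 [358.2 202.5] mean [0.4961 0.0502 0.166 ] mn [0.482 0.032 0.15 ] mx [0.507 0.059 0.174]
```

View pics/topc.png

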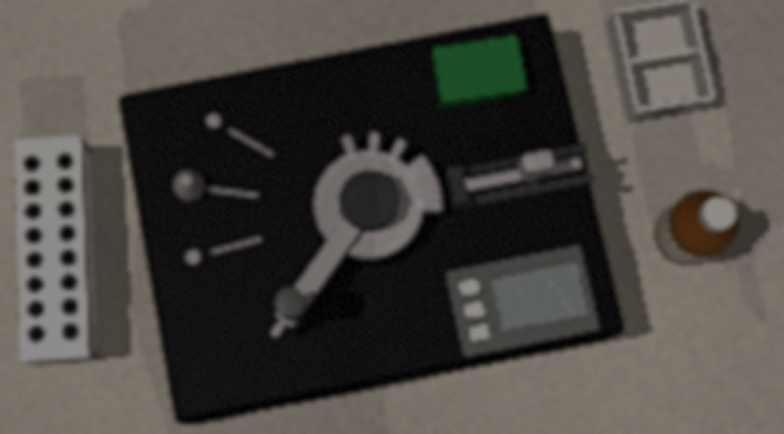

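View pics/scc.png

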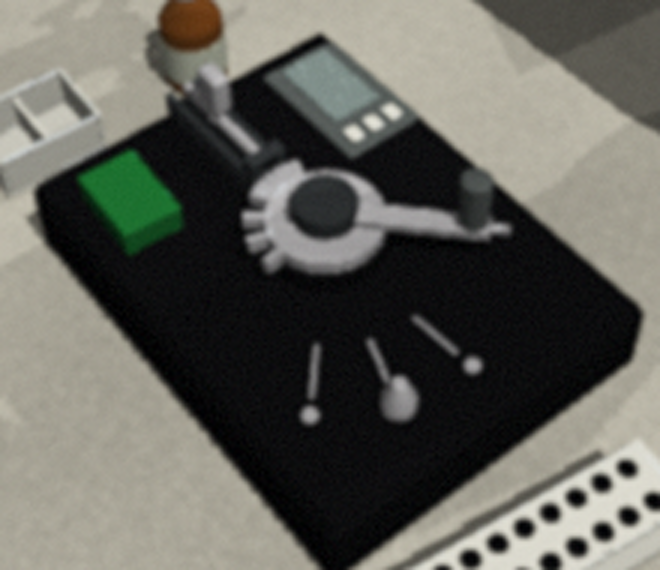

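The two views agree to within 5 mm. Taking the averages:

| Point | Position (m) | Distance from hub |
|---|---|---|
| Hub | (0.583, -0.018) | – |
| Lever knob | (0.493, 0.048), top at z 0.173 | 112 mm ✓ |
| Post | (0.605, 0.138) | 158 mm ✓, lever now at about 0.07 rad |
| Bolt knob | (0.608, -0.159) | 143 mm, so travel is about 5 mm |

Next I'll move above the lever knob.

>>> {"api": "arm_command", "payload": {
  "increments": [
    [[20,-15,-10],0,1],
    [[45,-35,-10],0,1],
    [[45,-35,-10],0,1],
    [[45,-35,-7],0,1],
    [[45,-35,0],0,1],
    [[45,-35,0],0,1],
    [[45,-35,0],0,1],
    [[45,-35,0],0,1],
    [[45,-35,0],0,1],
    [[45,-35,0],0,1]
  ]
}}

```text
t: 1.35
ee_pos: [0.4583, -0.0039, 0.2308]
tool_rot: [[0.933, 0.36, -0.0], [0.36, -0.933, -0.0], [-0.0, 0.0, -1.0]]
force: [1.2, -0.3, -0.3]
gripper_width: 0.0854
finger_force: 0.0
```

>>> {"api": "arm_command", "payload": {
  "increments": [
    [[40,-30,0],0,0],
    [[12,-8,0],-10.2,0],
    [[0,0,0],-10.2,0],
    [[0,0,0],-10.2,0],
    [[0,0,0],-10.2,0],
    [[0,0,0],-10.2,0],
    [[0,0,0],-10.2,0],
    [[0,0,0],-10.2,0],
    [[0,0,0],-10.2,0],
    [[0,0,0],-10.2,0]
  ]
}}

```text
t: 2.6
ee_pos: [0.4924, 0.0483, 0.2306]
tool_rot: [[-0.394, 0.919, -0.001], [0.919, 0.394, -0.0], [0.0, -0.001, -1.0]]
force: [-1.3, -0.5, -0.0]
gripper_width: 0.0428
finger_force: 0.0
```

>>> {"api": "arm_command", "payload": {
  "increments": [
    [[0,0,0],-10.2,0],
    [[0,0,0],-10.2,0],
    [[0,0,0],-10.2,0],
    [[0,0,0],0,0],
    [[0,0,0],0,0]
  ]
}}

```text
t: 3.22
ee_pos: [0.4925, 0.0483, 0.2308]
tool_rot: [[-0.801, 0.599, -0.0], [0.599, 0.801, -0.0], [0.0, -0.0, -1.0]]
force: [0.4, -0.7, -0.6]
gripper_width: 0.0425
finger_force: 0.0
```

The TCP is above the knob. I'll check it with the wrist camera before descending.

```bash
python3 - <<'E'
from bench import *
import cv2,numpy as np
s=read_state();im,d=camera("wrist");m=camera_model("wrist");K,T=m["mtx"],m["T_tool_cam"]
cv2.imwrite("pics/w1.png",im[:,:,::-1])
v,u=np.mgrid[:400,:640];p=np.stack([(u-K[0,2])/K[0,0]*d,(v-K[1,2])/K[1,1]*d,d],-1)@T[:3,:3].T+T[:3,3]
P=p@np.array(s["tool_rot"]).T+np.array(s["ee_pos"])
for nm,lo,hi in(("knobtop",.166,.180),("cap",.127,.138),("post",.1,.112)):
    mk=((P[...,2]>lo)&(P[...,2]<hi)&(d>0)).astype(np.uint8);k,l,st,c=cv2.connectedComponentsWithStats(mk)
    for i in range(1,k):
        if st[i,4]>60:
            q=P[l==i];print(nm,st[i,4],c[i].round(),((q.min(0)+q.max(0))/2).round(4),np.ptp(q,axis=0).round(3))
E
```

```text
knobtop 555 [328. 198.] [0.4912 0.0482 0.1691] [0.023 0.024 0.006]
cap 1418 [329. 281.] [ 0.5808 -0.0177  0.1301] [0.05  0.05  0.006]
post 176 [449. 212.] [0.6031 0.1376 0.1056] [0.014 0.017 0.011]
post 2583 [327. 275.] [ 0.5894 -0.0297  0.106 ] [0.109 0.115 0.012]
```

View pics/w1.png

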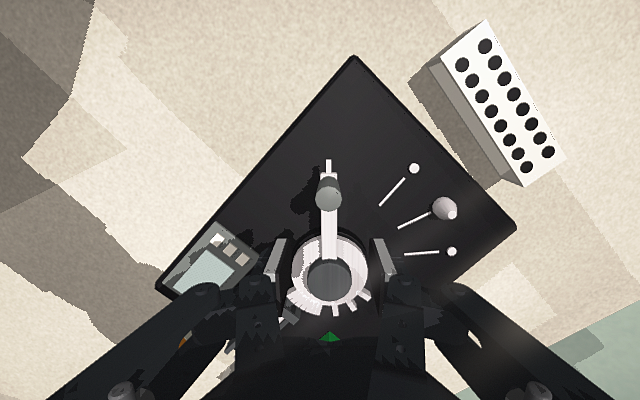

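In the wrist view the lever knob is at (328,198), centred between the pads. The hub is at (329,270), and the post at (445,208) is the middle of the three marks. I'll descend and grip.

>>> {"api": "arm_command", "payload": {
  "increments": [
    [[0,0,30],0,0],
    [[0,0,30],0,0],
    [[0,0,20],0,0],
    [[0,0,12],0,0],
    [[0,0,0],0,-1],
    [[0,0,0],0,-1],
    [[0,0,0],0,-1],
    [[0,0,0],0,-1],
    [[0,0,0],0,-1]
  ]
}}

```text
t: 4.4
ee_pos: [0.4926, 0.0483, 0.1391]
tool_rot: [[-0.804, 0.595, 0.0], [0.595, 0.804, 0.0], [-0.0, 0.0, -1.0]]
force: [-0.5, -0.1, -0.7]
gripper_width: -0.0002
finger_force: 0.0
```

The gripper shut to zero, so it missed something. I'll look.

```bash
python3 - <<'E'
from bench import *
import cv2,numpy as np
s=read_state();print(s["gripper_width"],s["finger_force"],s["ee_pos"])
im,d=camera("wrist")
im2,d2=camera("scene");np.savez("scene1.npz",im=im2,d=d2)
a=cv2.resize(im2[120:300,230:440],None,fx=2.2,fy=2.2,interpolation=cv2.INTER_CUBIC)
b=im[150:400,160:500]
h=max(a.shape[0],b.shape[0]);c=np.zeros((h,a.shape[1]+b.shape[1],3),np.uint8);c[:a.shape[0],:a.shape[1]]=a;c[:b.shape[0],a.shape[1]:]=b
print(c.shape);cv2.imwrite("pics/g1.png",c[:,:800,::-1])
E
```

```text
-0.00021313427550593254 0.0 [0.49264868 0.04834083 0.13907742]
(396, 802, 3)
```

View pics/g1.png

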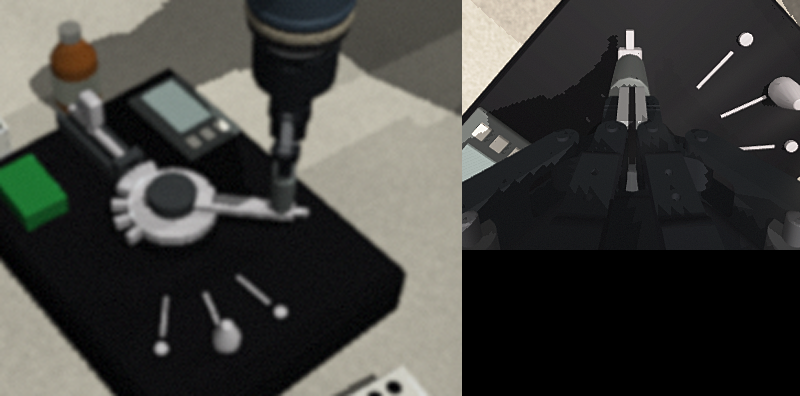

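The picture shows the closed fingers on the hub side of the knob: knob at composite (630,70), pad tips below it. I'll measure the offset.

```bash
python3 - <<'E'
from bench import *
import cv2,numpy as np
s=read_state();im,d=camera("wrist");m=camera_model("wrist");K,T=m["mtx"],m["T_tool_cam"]
v,u=np.mgrid[:400,:640];p=np.stack([(u-K[0,2])/K[0,0]*d,(v-K[1,2])/K[1,1]*d,d],-1)@T[:3,:3].T+T[:3,3]
P=p@np.array(s["tool_rot"]).T+np.array(s["ee_pos"])
for vv in range(170,290,6):
    print(vv,[(uu,(p[vv,uu]*1000).round().tolist(),im[vv,uu].tolist()) for uu in(322,329,338)])
E
sed -n 1,5p h.py >/dev/null; python3 - <<'E'
import numpy as np,sys
sys.path.insert(0,".")
from h import *
z=np.load("scene1.npz");v,u=np.mgrid[:400,:640];P=unproj("scene",u,v,z["d"])
# region around knob/finger: per height slab extents
for lo in np.arange(.12,.23,.01):
    mk=(P[...,2]>lo)&(P[...,2]<lo+.01)&(abs(P[...,0]-.5)<.06)&(abs(P[...,1]-.05)<.06)
    if mk.sum()>3:
        q=P[mk];print(lo.round(2),mk.sum(),q.min(0).round(3)[:2],q.max(0).round(3)[:2],q.mean(0).round(3)[:2])
E
```

```text
170 [(322, [27.0, -6.0, 61.0], [53, 52, 52]), (329, [27.0, 0.0, 61.0], [54, 52, 52]), (338, [27.0, 8.0, 59.0], [55, 52, 55])]
176 [(322, [22.0, -6.0, 59.0], [51, 50, 51]), (329, [22.0, 0.0, 60.0], [52, 50, 51]), (338, [22.0, 8.0, 61.0], [52, 51, 52])]
182 [(322, [16.0, -6.0, 60.0], [44, 43, 45]), (329, [27.0, 0.0, 19.0], [239, 233, 231]), (338, [17.0, 8.0, 59.0], [53, 52, 52])]
188 [(322, [11.0, -6.0, 59.0], [45, 44, 44]), (329, [22.0, 0.0, 20.0], [233, 227, 227]), (338, [11.0, 8.0, 59.0], [53, 51, 53])]
194 [(322, [5.0, -6.0, 61.0], [46, 45, 44]), (329, [17.0, 0.0, 20.0], [233, 227, 227]), (338, [6.0, 8.0, 59.0], [51, 51, 53])]
200 [(322, [13.0, -5.0, 18.0], [221, 210, 210]), (329, [13.0, 0.0, 19.0], [211, 201, 201]), (338, [13.0, 7.0, 20.0], [196, 187, 187])]
206 [(322, [11.0, -5.0, 13.0], [66, 68, 65]), (329, [11.0, 0.0, 11.0], [76, 78, 75]), (338, [9.0, 7.0, 18.0], [225, 214, 214])]
212 [(322, [12.0, -5.0, -2.0], [75, 75, 75]), (329, [12.0, 0.0, -3.0], [81, 82, 80]), (338, [9.0, 6.0, 6.0], [79, 82, 79])]
218 [(322, [12.0, -4.0, -13.0], [77, 79, 76]), (329, [12.0, 0.0, -14.0], [85
[... 1365 characters left out ...]
1.0], [34, 35, 38])]
284 [(322, [13.0, -2.0, -86.0], [31, 34, 36]), (329, [6.0, 0.0, -75.0], [24, 22, 22]), (338, [14.0, 4.0, -86.0], [34, 36, 38])]
0.12 226 [ 0.471 -0.008] [0.56  0.064] [0.524 0.026]
0.13 28 [0.487 0.045] [0.505 0.059] [0.498 0.054]
0.14 27 [0.486 0.044] [0.505 0.059] [0.499 0.054]
0.15 33 [0.486 0.042] [0.506 0.06 ] [0.498 0.054]
0.16 47 [0.483 0.038] [0.505 0.059] [0.498 0.052]
0.17 24 [0.487 0.046] [0.506 0.058] [0.497 0.052]
0.18 25 [0.488 0.046] [0.506 0.06 ] [0.499 0.055]
0.19 25 [0.489 0.047] [0.507 0.063] [0.501 0.057]
0.2 14 [0.496 0.055] [0.507 0.061] [0.502 0.058]
0.22 12 [0.488 0.048] [0.521 0.078] [0.508 0.068]
0.23 14 [0.491 0.051] [0.516 0.086] [0.505 0.064]
```

The knob's front face lies at tool x = 12 mm, so it is centred under the TCP. The pads end at about tool z = -45, though, so the shut fingertips stand some 44 mm above the reported TCP and are clear of the knob's top. I'll reopen, go 38 mm lower (the half-open pads straddle the arm either way), and close while watching the force.

>>> {"api": "arm_command", "payload": {
  "increments": [
    [[0,0,0],0,0],
    [[0,0,0],0,0],
    [[0,0,0],0,0],
    [[0,0,10],0,0],
    [[0,0,10],0,0],
    [[0,0,10],0,0],
    [[0,0,8],0,0],
    [[0,0,0],0,0]
  ]
}}

```text
t: 5.55
ee_pos: [0.4921, 0.0483, 0.1002]
tool_rot: [[-0.804, 0.595, -0.001], [0.595, 0.804, -0.0], [0.001, -0.001, -1.0]]
force: [0.2, -0.2, -0.6]
gripper_width: 0.0431
finger_force: 0.0
```

>>> {"api": "arm_command", "payload": {
  "increments": [
    [[0,0,0],0,-1],
    [[0,0,0],0,-1],
    [[0,0,0],0,-1],
    [[0,0,0],0,-1],
    [[0,0,0],0,-1]
  ]
}}

```text
t: 6.18
ee_pos: [0.4928, 0.0484, 0.1013]
tool_rot: [[-0.804, 0.595, 0.001], [0.595, 0.804, 0.0], [-0.0, 0.0, -1.0]]
force: [-2.3, 1.3, 5.8]
gripper_width: 0.0226
finger_force: 58.7
```

The knob is gripped (23 mm, 59 N). Now the sweep, 62° clockwise about the hub: 16 rows of 3.875°.

>>> {"api": "arm_command", "payload": {
  "increments": [
    [[-0.25,7.5,0],3.9,-1],
    [[-0.25,7.5,0],3.9,-1],
    [[-0.25,7.5,0],3.9,-1],
    [[-0.25,7.5,0],3.9,-1],
    [[-0.25,7.5,0],3.9,-1],
    [[-0.25,7.5,0],3.9,-1],
    [[-0.25,7.5,0],3.9,-1],
    [[-0.25,7.5,0],3.9,-1]
  ]
}}

```text
t: 7.18
ee_pos: [0.5402, 0.0846, 0.1013]
tool_rot: [[-0.377, 0.926, 0.001], [0.926, 0.377, -0.001], [-0.001, 0.001, -1.0]]
force: [2.5, -3.1, 1.4]
gripper_width: 0.0229
finger_force: 58.6
```

>>> {"api": "arm_command", "payload": {
  "increments": [
    [[-0.25,7.5,0],3.8,-1],
    [[-0.25,7.5,0],3.8,-1],
    [[-0.25,7.5,0],3.8,-1],
    [[-0.25,7.5,0],3.8,-1],
    [[-0.25,7.5,0],3.8,-1],
    [[-0.25,7.5,0],3.8,-1],
    [[-0.25,7.5,0],3.8,-1],
    [[0,0,0],0,-1],
    [[0,0,0],0,-1]
  ]
}}

```text
t: 8.3
ee_pos: [0.5917, 0.0923, 0.1013]
tool_rot: [[0.076, 0.997, 0.002], [0.997, -0.076, -0.001], [-0.001, 0.002, -1.0]]
force: [2.7, -5.3, 2.6]
gripper_width: 0.0225
finger_force: 58.8
```

The lever is at 84.6° and the target is 81.7°. I'll go the last 5 mm, hold, then open and lift.

>>> {"api": "arm_command", "payload": {
  "increments": [
    [[-0.2,5,0],2.7,-1],
    [[0,0,0],0,-1],
    [[0,0,0],0,-1],
    [[0,0,0],0,0],
    [[0,0,0],0,0],
    [[0,0,0],0,0]
  ]
}}

```text
t: 9.05
ee_pos: [0.5956, 0.0924, 0.1008]
tool_rot: [[0.122, 0.993, -0.0], [0.993, -0.122, 0.0], [-0.0, -0.0, -1.0]]
force: [0.1, -0.9, -1.0]
gripper_width: 0.0426
finger_force: 0.0
```

>>> {"api": "arm_command", "payload": {
  "increments": [
    [[0,0,-15],0,0],
    [[0,0,-30],0,0],
    [[0,0,-40],0,0],
    [[0,0,-35],0,0],
    [[0,0,-20],0,0],
    [[0,0,0],0,0]
  ]
}}

```text
t: 9.8
ee_pos: [0.5966, 0.0925, 0.2432]
tool_rot: [[0.122, 0.992, 0.003], [0.992, -0.122, 0.001], [0.001, 0.003, -1.0]]
force: [-0.1, 0.5, -0.2]
gripper_width: 0.0431
finger_force: 0.0
```

```bash
python3 - <<'E'
from bench import *
import cv2,numpy as np
s=read_state();im,d=camera("wrist");m=camera_model("wrist");K,T=m["mtx"],m["T_tool_cam"]
v,u=np.mgrid[:400,:640];p=np.stack([(u-K[0,2])/K[0,0]*d,(v-K[1,2])/K[1,1]*d,d],-1)@T[:3,:3].T+T[:3,3]
P=p@np.array(s["tool_rot"]).T+np.array(s["ee_pos"])
print(s["ee_pos"],s["t"])
C={}
for nm,lo,hi in(("knobtop",.166,.180),("cap",.127,.138),("post",.1,.112)):
    mk=((P[...,2]>lo)&(P[...,2]<hi)&(d>0)).astype(np.uint8);k,l,st,c=cv2.connectedComponentsWithStats(mk)
    for i in range(1,k):
        if st[i,4]>60:
            q=P[l==i];print(nm,st[i,4],c[i].round(),((q.min(0)+q.max(0))/2).round(4),np.ptp(q,axis=0).round(3))
it,dt=camera("top");a=cv2.resize(it[150:260,250:430],None,fx=2.4,fy=2.4,interpolation=cv2.INTER_CUBIC)
b=im[100:390,150:500];c=np.zeros((300,790,3),np.uint8);c[:264,:432]=a[:264,:432];c[:290,435:785]=b
cv2.imwrite("pics/n1.png",c[:,:,::-1])
E
```

```text
[0.59658824 0.09249632 0.24322885] 9.8
knobtop 507 [332. 195.] [0.5983 0.0926 0.1694] [0.024 0.024 0.006]
cap 1318 [329. 275.] [ 0.5817 -0.0179  0.1303] [0.052 0.051 0.006]
post 209 [333. 138.] [0.6056 0.1377 0.1054] [0.017 0.018 0.011]
post 2453 [326. 270.] [ 0.577  -0.0262  0.106 ] [0.102 0.109 0.012]
post 101 [351. 330.] [ 0.6002 -0.1189  0.1084] [0.012 0.027 0.007]
```

View pics/n1.png

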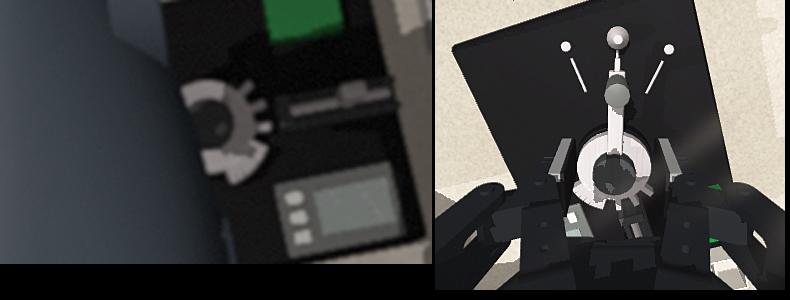

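The lever knob is at 81.5° and the post at 81.3° about the hub, so the lever sits in the marked notch with the nose pointing straight at the post. Next I'll move over to behind the bolt knob with the fingers shut, keeping high.

>>> {"api": "arm_command", "payload": {
  "increments": [
    [[-20,4,0],0,-1],
    [[-45,8.5,0],0,-1],
    [[-45,8.5,0],0,-1],
    [[-45,8.5,0],0,-1],
    [[-45,8.5,0],0,-1],
    [[-45,8.5,0],0,-1],
    [[-42,8,0],0,-1],
    [[0,0,0],-8.8,-1],
    [[0,0,0],-8.8,-1],
    [[0,0,0],0,-1]
  ]
}}

```text
t: 11.15
ee_pos: [0.614, -0.2002, 0.2402]
tool_rot: [[-0.182, 0.983, -0.001], [0.983, 0.182, 0.0], [0.0, -0.001, -1.0]]
force: [-0.1, 0.8, 0.2]
gripper_width: 0.0002
finger_force: 0.0
```

```bash
python3 - <<'E'
from bench import *
import cv2,numpy as np
s=read_state();im,d=camera("wrist");m=camera_model("wrist");K,T=m["mtx"],m["T_tool_cam"]
v,u=np.mgrid[:400,:640];p=np.stack([(u-K[0,2])/K[0,0]*d,(v-K[1,2])/K[1,1]*d,d],-1)@T[:3,:3].T+T[:3,3]
P=p@np.array(s["tool_rot"]).T+np.array(s["ee_pos"])
print(s["ee_pos"].round(4) if hasattr(s["ee_pos"],"round") else s["ee_pos"])
mk=((P[...,2]>.148)&(P[...,2]<.162)&(d>0)).astype(np.uint8);k,l,st,c=cv2.connectedComponentsWithStats(mk)
for i in range(1,k):
    if st[i,4]>40:
        for nm,X in(("world",P),("tool",p)):
            q=X[l==i];print(nm,st[i,4],c[i].round(),((q.min(0)+q.max(0))/2).round(4),np.ptp(q,axis=0).round(3))
fm=(d>0)&(abs(p[...,1])<.02)&(abs(p[...,0])<.02)&(p[...,2]<.02)
print("finger z max",(np.sort(p[fm][:,2])[-200::25]*1000).round(),"x range",p[fm][:,0].min(),p[fm][:,0].max())
for r in range(215,290,5): print(r,(p[r,[322,337]]*1000).round().tolist())
cv2.imwrite("pics/b1.png",im[100:400,150:500,::-1])
E
```

```text
[ 0.614  -0.2002  0.2402]
world 442 [331. 148.] [ 0.6069 -0.1594  0.1529] [0.018 0.027 0.006]
tool 442 [331. 148.] [0.0415 0.0007 0.0873] [0.025 0.016 0.006]
finger z max [-47. -46. -46. -45. -45. -44. -43. -42.] x range -0.010960276989321893 0.019996413959522487
215 [[-83.0, -12.0, 242.0], [-82.0, 12.0, 240.0]]
220 [[-91.0, -12.0, 241.0], [-91.0, 12.0, 241.0]]
225 [[-100.0, -12.0, 241.0], [-100.0, 12.0, 241.0]]
230 [[-109.0, -12.0, 242.0], [-109.0, 12.0, 241.0]]
235 [[-118.0, -12.0, 241.0], [-118.0, 12.0, 241.0]]
240 [[12.0, -4.0, -45.0], [12.0, 4.0, -45.0]]
245 [[12.0, -4.0, -50.0], [12.0, 4.0, -51.0]]
250 [[11.0, -4.0, -55.0], [13.0, 3.0, -57.0]]
255 [[12.0, -4.0, -60.0], [12.0, 3.0, -61.0]]
260 [[12.0, -4.0, -65.0], [12.0, 3.0, -66.0]]
265 [[12.0, -4.0, -70.0], [12.0, 3.0, -71.0]]
270 [[12.0, -3.0, -73.0], [12.0, 3.0, -74.0]]
275 [[13.0, -3.0, -79.0], [13.0, 3.0, -80.0]]
280 [[13.0, -3.0, -82.0], [13.0, 3.0, -83.0]]
285 [[13.0, -3.0, -86.0], [13.0, 3.0, -86.0]]
```

View pics/b1.png

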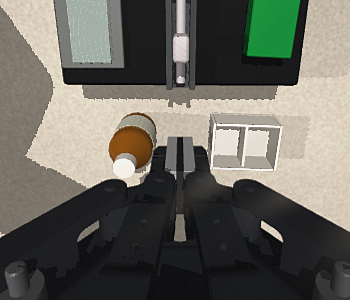

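The bolt knob is at crop pixel (180,48). In the tool frame it is centred at x = 41.5 mm, with its near face at 29 and a lateral offset of 0.7. The shut fingertips end at tool z = -44 with their front at x = 12, so the gap is 17 mm and the bolt needs about 36 mm more. The bottle and tub sit to the sides and lower than the fingertips will go. I'll descend so the fingertips reach z of about 0.133.

>>> {"api": "arm_command", "payload": {
  "increments": [
    [[0,0.7,30],0,-1],
    [[0,0,40],0,-1],
    [[0,0,40],0,-1],
    [[0,0,30],0,-1],
    [[0,0,11],0,-1],
    [[0,0,0],0,-1]
  ]
}}

```text
t: 11.95
ee_pos: [0.6152, -0.1991, 0.09]
tool_rot: [[-0.182, 0.983, -0.001], [0.983, 0.182, 0.0], [0.0, -0.001, -1.0]]
force: [-0.0, -0.0, -0.1]
gripper_width: 0.0001
finger_force: 0.0
```

>>> {"api": "arm_command", "payload": {
  "increments": [
    [[7,0,0],0,-1],
    [[7,0,0],0,-1],
    [[6,0,0],0,-1],
    [[6,0,0],0,-1],
    [[6,0,0],0,-1],
    [[5,0,0],0,-1],
    [[5,0,0],0,-1],
    [[0,0,0],0,-1]
  ]
}}

```text
t: 12.95
ee_pos: [0.6075, -0.1573, 0.0898]
tool_rot: [[-0.184, 0.983, -0.0], [0.983, 0.184, 0.0], [0.0, -0.0, -1.0]]
force: [0.8, -0.5, 0.2]
gripper_width: 0.0001
finger_force: 0.0
```

About 10 mm remain, and the bolt is past the 26 mm tooth block with almost no force. I'll continue gently to the stop.

>>> {"api": "arm_command", "payload": {
  "increments": [
    [[3,0,0],0,-1],
    [[3,0,0],0,-1],
    [[2,0,0],0,-1],
    [[1,0,0],0,-1],
    [[0,0,0],0,-1]
  ]
}}

```text
t: 13.58
ee_pos: [0.6061, -0.1493, 0.0899]
tool_rot: [[-0.183, 0.983, 0.0], [0.983, 0.183, -0.001], [-0.001, -0.0, -1.0]]
force: [0.4, -4.0, -2.0]
gripper_width: 0.0001
finger_force: 2.3
```

>>> {"api": "arm_command", "payload": {
  "increments": [
    [[1,0,0],0,-1],
    [[1,0,0],0,-1],
    [[1,0,0],0,-1],
    [[0,0,0],0,-1]
  ]
}}

```text
t: 14.08
ee_pos: [0.606, -0.1492, 0.0901]
tool_rot: [[-0.181, 0.983, 0.001], [0.983, 0.181, -0.005], [-0.006, -0.0, -1.0]]
force: [4.4, -23.7, -4.9]
gripper_width: 0.0
finger_force: 12.3
```

The force rose to 24 N with no further motion. The knob centre works out at about 109 mm from the hub, so travel is about 39 mm and the bolt is on its end stop. I'll back off, lift and verify.

>>> {"api": "arm_command", "payload": {
  "increments": [
    [[-5,0,0],0,-1],
    [[-15,0,0],0,-1],
    [[-20,0,0],0,-1],
    [[-5,0,-30],0,-1],
    [[0,0,-40],0,-1],
    [[0,0,-50],0,-1],
    [[0,0,-30],0,-1],
    [[0,0,0],0,-1],
    [[0,0,0],0,-1]
  ]
}}

```text
t: 15.2
ee_pos: [0.6136, -0.1908, 0.2389]
tool_rot: [[-0.183, 0.983, -0.001], [0.983, 0.183, 0.0], [0.001, -0.001, -1.0]]
force: [-0.4, 1.0, -0.2]
gripper_width: -0.0002
finger_force: 0.0
```

```bash
python3 - <<'E'
from bench import *
import cv2,numpy as np
s=read_state();im,d=camera("wrist");m=camera_model("wrist");K,T=m["mtx"],m["T_tool_cam"]
v,u=np.mgrid[:400,:640];p=np.stack([(u-K[0,2])/K[0,0]*d,(v-K[1,2])/K[1,1]*d,d],-1)@T[:3,:3].T+T[:3,3]
P=p@np.array(s["tool_rot"]).T+np.array(s["ee_pos"])
print(s["ee_pos"],s["t"])
C={}
for nm,lo,hi,n in(("knobtop",.163,.180,60),("bolt",.148,.160,60),("cap",.126,.138,400),("post",.098,.112,60)):
    mk=((P[...,2]>lo)&(P[...,2]<hi)&(d>0)).astype(np.uint8);k,l,st,c=cv2.connectedComponentsWithStats(mk)
    for i in range(1,k):
        if st[i,4]>n:
            q=P[l==i];print(nm,st[i,4],c[i].round(),((q.min(0)+q.max(0))/2).round(4),np.ptp(q,axis=0).round(3))
cv2.imwrite("pics/f1.png",im[:,:,::-1])
E
```

```text
[ 0.6136425  -0.19081355  0.23894132] 15.2
bolt 491 [329. 120.] [ 0.6007 -0.1247  0.1529] [0.018 0.026 0.007]
cap 1098 [330.  10.] [ 0.5829 -0.0322  0.13  ] [0.048 0.024 0.008]
post 3833 [322.  35.] [ 0.577  -0.0502  0.105 ] [0.105 0.078 0.014]
post 177 [317. 116.] [ 0.5874 -0.1249  0.1007] [0.014 0.045 0.005]
post 110 [330. 100.] [ 0.5976 -0.1061  0.1088] [0.011 0.011 0.005]
post 71 [342. 103.] [ 0.6107 -0.1075  0.1018] [0.011 0.018 0.008]
post 3305 [421. 130.] [ 0.7014 -0.1192  0.1024] [0.058 0.08  0.009]
post 169 [341. 135.] [ 0.6174 -0.1401  0.0992] [0.014 0.048 0.002]
post 224 [329. 147.] [ 0.6059 -0.1539  0.1086] [0.013 0.027 0.006]
post 218 [317. 168.] [ 0.5979 -0.182   0.099 ] [0.017 0.067 0.002]
post 149 [341. 178.] [ 0.6253 -0.1881  0.0989] [0.013 0.044 0.002]
post 122 [276. 262.] [ 0.5668 -0.3082  0.1049] [0.026 0.013 0.014]
```

View pics/f1.png

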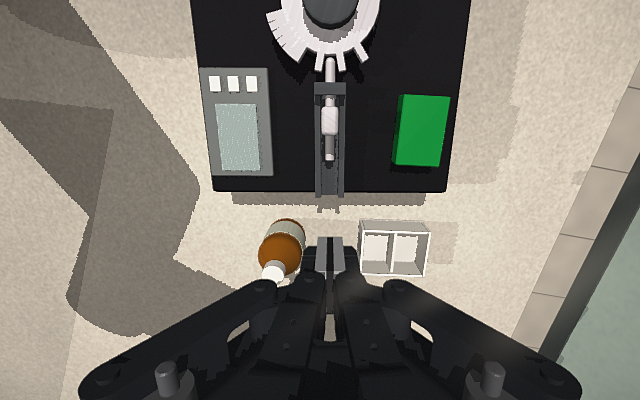

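The bolt knob is at pixel (329,120), 108.6 mm from the hub, so travel is about 39 mm. Its nose is in the gap between two teeth at (329,62). The box, bottle and tub are still in place, and the robot touches nothing.

```bash
python3 -c "
from bench import *
print(hand_in())"
```

```text
the job is handed in; nothing more can be done
None
```

The lever sits in the notch marked by the post, the bolt is fully home (about 39 of 40 mm) between the hub teeth, and the job was handed in after about 15 s of the 40 s limit; the judge's verdict was not shown.

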